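Catch four buffer tablets in a weighing scoop and set it on the balance

ROBOT

A 6-joint arm with a two-finger parallel gripper is mounted at the origin on the work surface. World frame = base frame: x ahead of the robot, y to its left, z up, the work surface at z = 0. Lengths are in m, angles in rad, forces in N, time in s.
With the tool pointing down it reaches from about 0.375 to 0.9 m from the base axis. Payload 3.1 kg.
Tool frame: the origin (TCP) lies at the very end of the fingers, on their centre line; the grasp point (between the pads) lies 19 mm behind it; z points along the fingers, y is the line along which they close (so a half turn about z gives the same grasp; the last joint's range is limited). The gripper opens to 85 mm and grips with 20 to 120 N. Pads are 22 mm wide; open, the fingers measure 114 mm over their backs; the gripper's body (76 mm by 85 mm) begins 54 mm behind the grasp point. The pads swing forward as they close: fully open they stand 13 mm farther back than shut.
Start: joints at [-1.331, 0.527, 1.433, -0, 1.181, -0.178], TCP at [0.254, -0.571, 0.231] pointing down, gripper open.
Joint ranges: [-3.08, 3.08], [-0.75, 2.2], [0.22, 2.44], [-1.43, 4.57], [0, 2.65], [-2.85, 2.85]. Speed limits (rad/s): [2.79, 2.79, 3.14, 3.14, 3.14, 3.14].

INTERFACE

Orientations are given as a unit quaternion [x, y, z, w].
In Python, from station import manip, vision gives the robot as it stands.
- The arm moves only by the tool drive_tool, never from a script. Its argument "deltas" is a list that holds one entry, the list of rows, each a list of 4 numbers: the shift along the tool's x, y, z in mm, then the turn about the tool's z in rad. A call has 1 to 5 rows; each row is the pose to reach, as a shift and turn from the pose commanded when the call began, along the tool's axes at that moment; what a row does not reach only later rows make up. A row lasts 1/12 s, in which the tool goes at most 41.7 mm and 7.16 degrees, less where a joint would pass 70% of its speed; a pose out of reach is approached as far as the arm can. A call with a gripper value outside its range is refused whole. "jaw" is the finger opening in mm, from 0 to 85.4, set as the call begins (left out, the last holds). The fingers move at their own pace and stop on an object; "force" is the grip in N (left out, the last holds). Time passes only in rows, so rows that repeat a pose let the fingers close. It gives the time, the measured TCP pose, the force, the opening and the grip force at its end, in the units of the state.
- manip.sense(): the state, without advancing time (a new reading comes with each control period).
- vision.snapshot(name): name is "scene" or "top"; returns the picture (480x640x3 uint8, red, green, blue); there is no depth.
- vision.camera_model(name): a dict with "camera_matrix" (3x3 intrinsics, pixels), "rvec" (rotation vector, rad) and "tvec" (3), from world to camera coordinates, as OpenCV has them. Camera axes: x right, y down, z forward; pixel columns grow to the right and rows downward; lengths in m; the calibration is good to about 2 mm. A picture is of the moment at which its call begins. camera_model takes no time and is no camera call.
- manip.sign_off(): hands the job in; it is judged then, once.
The state is a dict: "t": time; "q": joint angles; "qd": joint speeds; "tau": joint torques, N m; "tcp_pos": TCP position; "tool_rot": TCP orientation; "force": force on the tool from outside, world axes, zero at the start; "ft_torque": the same for the moment, N m; "finger_gap": opening from 0.0 (shut) to 1.0 (fully open); "gripper_force": force on a finger pad.
Only numpy, scipy, OpenCV 4.12 (cv2) and the standard library are available. Lean on these libraries where they do the work, as an engineer would, in place of code of your own. Each camera call takes 0.05 s, during which the arm holds its last target. There are 200 camera calls.

TASK

Pick the thin, brittle weighing scoop up gently by its handle, hold its bowl under the dispenser's chute and push the gate's paddle aside softly with the scoop, so that all four tablets slide into the bowl before the scoop is put down anywhere. Then set the scoop with the tablets down softly, bowl in the middle of the balance's pan, and let go, leaving the gate sprung shut. Leave the jar, the bottle and the tip box where they stand.

Things in the scene. Friction and masses are not known exactly. Their poses are not given: they have to be found in the camera images.
- scoop: Brittle plastic weighing scoop, 75 g: open square bowl and straight handle. Origin level with the underside, midway between bowl and grip; x points from handle to bowl, z up. Bowl 84 x 84 mm outside, 45 mm high, 3 mm thick, centre 50 mm ahead (+x). Handle bar 14 mm wide, 29 to 43 mm above the underside. It cracks if pressed over 10 N against dispenser or gate, 12 N on the balance.
- scoop_bowl (a point): Middle of the bowl's inner floor, 3 mm above the scoop's underside, 50 mm ahead of the scoop's origin; axes as the scoop's.
- scoop_grip (a point): Middle of the grip block near the handle's end (34 mm long, 14 mm wide, 24 mm high): 55 mm behind the scoop's origin, 36 mm above the underside, 105 mm behind the bowl's centre; axes as the scoop's. The scoop cracks if the fingers press on it with more than 60 N in all (both fingers summed, so 30 N a finger); a grip of about 20 N holds it.
- dispenser: Fixed tablet dispenser: tower with hopper, 310 mm high, and a slick open steel chute (36 mm wide, 26 inside, walls 26 high) sloping 34 degrees down to its lip. Origin on the bench under mid-lip; the chute rises in +y, tablets slide off in -y. Base and tower lie at y = 105 to 232 mm, x within 60 mm. A bowl with its rim 10 to 25 mm below the lip, centred 25 to 42 mm in -y of it, catches all.
- chute_lip (a point): Middle of the chute floor's lower end, 135 mm above the bench; axes as the dispenser's.
- gate (a joint): Sliding gate across the chute's lip: 0 m = shut; slides along the dispenser's +x to 0.05 m (hard stop). A soft spring shuts it: 0.7 N at first, 2.5 N at the stop. From about 0.03 m the chute is clear and the tablets slide out by themselves within a second.
- gate_paddle (a point): Middle of the face (looking to -x) of the gate's paddle, a plate 4 mm thick, 56 mm wide (y), 56 mm high, to be pushed in the dispenser's +x. Gate shut: 11 mm to +x and 34 mm to -y of the lip, 101 mm above the bench (plate from 73 to 129 mm). It moves with the gate: with the bowl's front wall pushing it to 0.03 m, the bowl is centred under the chute. Axes as the dispenser's.
- tablet0: One of four alike plaster-white buffer tablets, discs 20 mm in diameter, 14 mm thick, 12 g, in a row in the chute behind the gate (this one the lowest). Origin: centre of its underside, z along its axis.
- tablet1: One of four alike plaster-white buffer tablets, discs 20 mm in diameter, 14 mm thick, 12 g, in a row in the chute behind the gate (this one the second). Origin: centre of its underside, z along its axis.
- tablet2: One of four alike plaster-white buffer tablets, discs 20 mm in diameter, 14 mm thick, 12 g, in a row in the chute behind the gate (this one the third). Origin: centre of its underside, z along its axis.
- tablet3: One of four alike plaster-white buffer tablets, discs 20 mm in diameter, 14 mm thick, 12 g, in a row in the chute behind the gate (this one the highest). Origin: centre of its underside, z along its axis.
- balance: Laboratory balance, fixed, 180 x 150 mm, body top 44 mm above the bench, with a display strip on its -x end. Origin: on the bench under the pan's centre.
- pan_top (a point): Middle of the upper face of the balance's square steel pan (140 x 140 mm, 62 mm above the bench unloaded); axes as the balance's. The pan yields on a spring: about 2 mm per newton, 8 mm at most. The scoop may lie on it at any yaw, with the handle sticking out.
- jar: Bystander: squat brown glass jar, 60 mm in diameter, 62 mm high; origin at the centre of its underside.
- bottle: Bystander: clear bottle, 60 mm in diameter, 170 mm high; origin at the centre of its underside.
- tip_box: Bystander: closed grey pipette-tip box, 100 x 60 mm, 45 mm high; origin at the centre of its underside.

How it is judged:
By the outcome, as a careful person would: the job done as asked, in the order asked, and still so for the second after the job is handed in, with the robot touching nothing.
It also fails if it takes over 59 s, if anything falls off the work surface, if the arm or the gripper's body presses on something with over 40 N, if the wrist force passes 120 N, or if a joint passes its speed limit or range.

## Working session

There is one attempt and no reset: what is moved stays moved. The work goes in short steps, Python scripts to look and compute and a tool call to move; the robot and the scene stay as the last step left them, time stands still between calls to the robot, and variables do not carry over. Pictures are saved under pics/ and viewed, at most 10 in all, crops included, and the job is handed in when it is done.

Besides the shell and the picture viewer there is one more tool, called after "Call:" by a JSON object that holds its "method" and its "body". drive_tool: Moves the arm, as the interface text tells. Its arguments: {"type":"object","properties":{"deltas":{"type":"array"},"jaw":{"type":"number"},"force":{"type":"number"}},"required":["deltas"]}

```bash
ls; mkdir -p pics; python3 - <<'E'
from station import manip, vision
import cv2
for n in("scene","top"):
    cv2.imwrite(f"pics/{n}0.png",vision.snapshot(n)[:,:,::-1])
    print(vision.camera_model(n))
print(manip.sense())
E
```

```text
pics
{'camera_matrix': array([[594.88966733,   0.        , 325.53415965],
       [  0.        , 594.88966733, 249.48140392],
       [  0.        ,   0.        ,   1.        ]]), 'rvec': array([ 1.64133281,  1.59030384, -0.84655062]), 'tvec': array([ 0.00949768, -0.21989002,  1.70337627])}
{'camera_matrix': array([[479.53044885,   0.        , 326.46770582],
       [  0.        , 479.53044885, 236.94663616],
       [  0.        ,   0.        ,   1.        ]]), 'rvec': array([ 2.15273902, -2.15629358,  0.21901365]), 'tvec': array([-0.0331428 ,  0.59572205,  0.76734849])}
{'t': 0.1, 'q': array([-1.33153595e+00,  5.28378425e-01,  1.43379217e+00, -8.37650525e-06,
        1.18139853e+00, -1.78481328e-01]), 'qd': array([ 1.40296056e-03, -2.62940288e-03, -2.05025917e-03, -3.94874692e-04,
        1.83472202e-03, -1.41401500e-05]), 'tau': array([ 4.13123803e-05, -4.43304133e+01, -1.78586251e+01, -2.84118660e-04,
        3.86785759e-03, -1.05064416e-06]), 'tcp_pos': array([ 0.25343918, -0.57059468,  0.23042254]), 'tool_rot': array([ 9.78264864e-01,  2.07356886e-01, -3.38987944e-05, -9.87663430e-04]), 'force': array([0.29403557, 0.51195062, 0.01928445]), 'ft_torque': array([0.0181582 , 0.05056557, 0.01407104]), 'gripper_force': 0.0, 'finger_gap': 0.9997463641966968}
```

View pics/scene0.png

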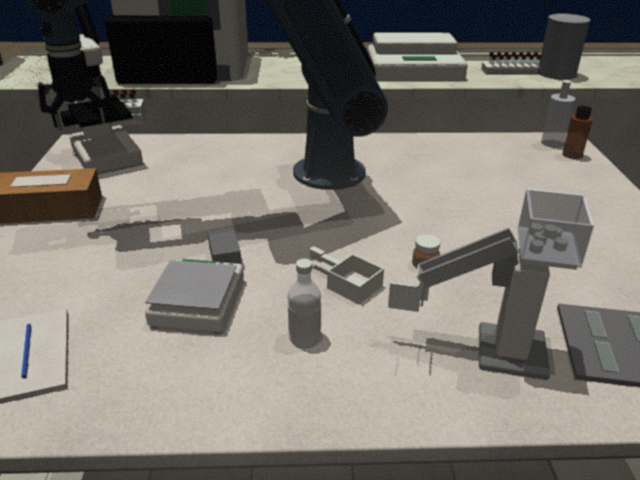

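View pics/top0.png

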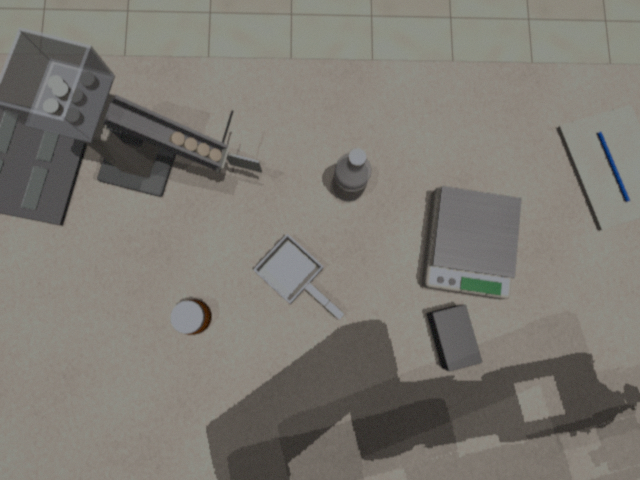

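The scene picture shows the scoop around (350,272), the gate paddle at (405,295), the balance at (197,290) and the bottle at (305,310). In the top picture the scoop bowl is at (288,267), the grip near (332,308), the lip near (225,157), the paddle near (245,163) and the pan at (477,232).

```bash
cat > h.py <<'E'
import numpy as np, cv2
from station import manip, vision
C={n:vision.camera_model(n) for n in("scene","top")}
def ray(n,p):
    c=C[n];R=cv2.Rodrigues(c["rvec"])[0];o=-R.T@c["tvec"]
    d=R.T@np.linalg.inv(c["camera_matrix"])@np.array([p[0],p[1],1.]);return o,d/np.linalg.norm(d)
def plane(n,p,z):
    o,d=ray(n,p);return o+d*(z-o[2])/d[2]
def tri(ps,pt):
    a,u=ray("scene",ps);b,v=ray("top",pt)
    s=np.linalg.lstsq(np.c_[u,-v],b-a,rcond=None)[0]
    P,Q=a+s[0]*u,b+s[1]*v;return (P+Q)/2,np.linalg.norm(P-Q)
def proj(n,P):
    c=C[n];return cv2.projectPoints(np.array(P,float).reshape(-1,1,3),c["rvec"],c["tvec"],c["camera_matrix"],None)[0].reshape(-1,2)
E
python3 - <<'E'
import cv2,numpy as np
s=cv2.imread("pics/scene0.png");t=cv2.imread("pics/top0.png")
def crop(im,x,y,w=100,h=75):
    c=cv2.resize(im[y:y+h,x:x+w],(400,300),interpolation=cv2.INTER_CUBIC)
    for i in range(0,w,20): cv2.putText(c,str(x+i),(i*4,8),0,.3,(0,0,255));cv2.line(c,(i*4,10),(i*4,14),(0,0,255))
    for i in range(0,h,20): cv2.putText(c,str(y+i),(0,i*4+4),0,.3,(255,0,0));cv2.line(c,(20,i*4),(24,i*4),(255,0,0))
    return c
cv2.imwrite("pics/m1.png",np.vstack([np.hstack([crop(s,300,235),crop(t,250,232)]),np.hstack([crop(s,380,225),crop(t,180,105)])]))
E
```

```text
(no output)
```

View pics/m1.png

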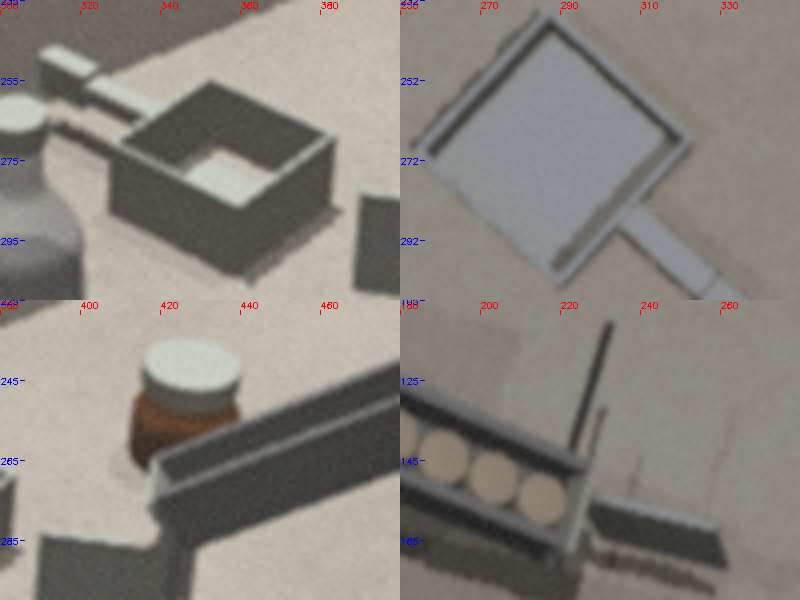

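The mosaic shows, in the top view, rim corners at (286,235), (254,270), (289,303) and (323,267), and the paddle's top edge from (228,155) to (259,162). In the scene view the rim corners are at (359,287), (383,269), (330,270) and (352,255), and the paddle's top edge runs from (390,283) to (414,286).

```bash
python3 - <<'E'
from h import *
np.set_printoptions(precision=4,suppress=True)
s=cv2.imread("pics/scene0.png");t=cv2.imread("pics/top0.png")
for nm,a,b in[("maxx",(359,287),(286,234.5)),("maxy",(383,269),(254,270)),("miny",(330,270),(323,267)),("minx",(352,255.5),(289,303.5)),
 ("pad miny",(390,283.5),(259,162)),("pad maxy",(414,286.5),(228,155))]: print(nm,*tri(a,b))
def crop(im,x,y,w=100,h=75):
    c=cv2.resize(im[y:y+h,x:x+w],(400,300),interpolation=cv2.INTER_CUBIC)
    for i in range(0,w,w//5): cv2.putText(c,str(x+i),(i*400//w,8),0,.3,(0,0,255));cv2.line(c,(i*400//w,10),(i*400//w,14),(0,0,255))
    for i in range(0,h,h//5): cv2.putText(c,str(y+i),(0,i*300//h+4),0,.3,(255,0,0));cv2.line(c,(20,i*300//h),(24,i*300//h),(255,0,0))
    return c
cv2.imwrite("pics/m2.png",np.vstack([np.hstack([crop(s,140,255),crop(t,420,180,140,105)]),np.hstack([crop(s,300,240,40,30),crop(t,310,285,60,45)])]))
E
```

```text
maxx [0.6009 0.0345 0.0424] 0.0008462397250866173
maxy [0.5401 0.0887 0.0423] 0.0007876705926215981
miny [ 0.545  -0.0246  0.0452] 0.007101047888180707
minx [0.4839 0.029  0.0391] 1.61572100884255e-05
pad miny [0.7026 0.0758 0.1257] 0.0023874169836077003
pad maxy [0.7128 0.1205 0.1265] 0.0052113985385019495
```

View pics/m2.png

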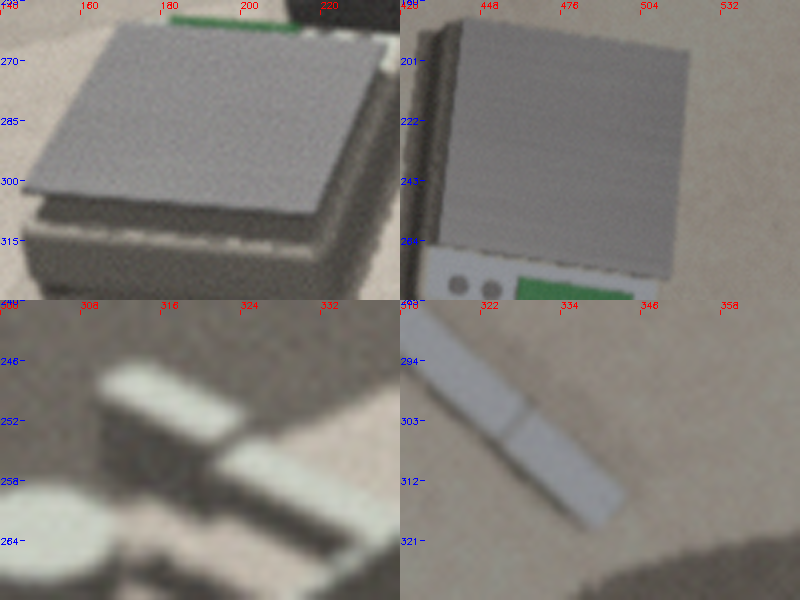

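The mosaic gives the pan corners in both views (scene (218,308), (146,302), (171,262), (237,265); top (443,186), (521,198), (514,277), (433,266)). The grip block's top is centred at scene (317,250) and top (335,310).

```bash
python3 - <<'E'
from h import *
np.set_printoptions(precision=4,suppress=True)
for nm,a,b in[("grip",(317.4,249.9),(334.8,309.8)),("p++",(218,308.2),(442.7,186.3)),("p+-",(145.7,302.5),(521.5,198.2)),("p--",(171.2,261.7),(513.8,277.3)),("p-+",(237,265.5),(433,266.5))]: print(nm,*tri(a,b))
s=cv2.imread("pics/scene0.png");t=cv2.imread("pics/top0.png")
def crop(im,x,y,w=100,h=75):
    c=cv2.resize(im[y:y+h,x:x+w],(800,h*800//w),interpolation=cv2.INTER_CUBIC)
    for i in range(0,w,20): cv2.putText(c,str(x+i),(i*800//w,8),0,.3,(0,0,255));cv2.line(c,(i*800//w,10),(i*800//w,14),(0,0,255))
    for i in range(0,h,10): cv2.putText(c,str(y+i),(0,i*800//w+4),0,.3,(255,0,0));cv2.line(c,(20,i*800//w),(24,i*800//w),(255,0,0))
    return c
cv2.imwrite("pics/m3.png",np.vstack([crop(s,380,225,160,60),crop(t,95,90,170,62)]))
E
```

```text
grip [ 0.473  -0.0463  0.0475] 0.0023690896506563894
p++ [ 0.6828 -0.234   0.0603] 0.001899614244865935
p+- [ 0.6623 -0.3702  0.0603] 0.003058111218132774
p-- [ 0.5257 -0.348   0.0581] 0.0033566614393342542
p-+ [ 0.5441 -0.2115  0.0588] 0.0022319667227903234
```

View pics/m3.png

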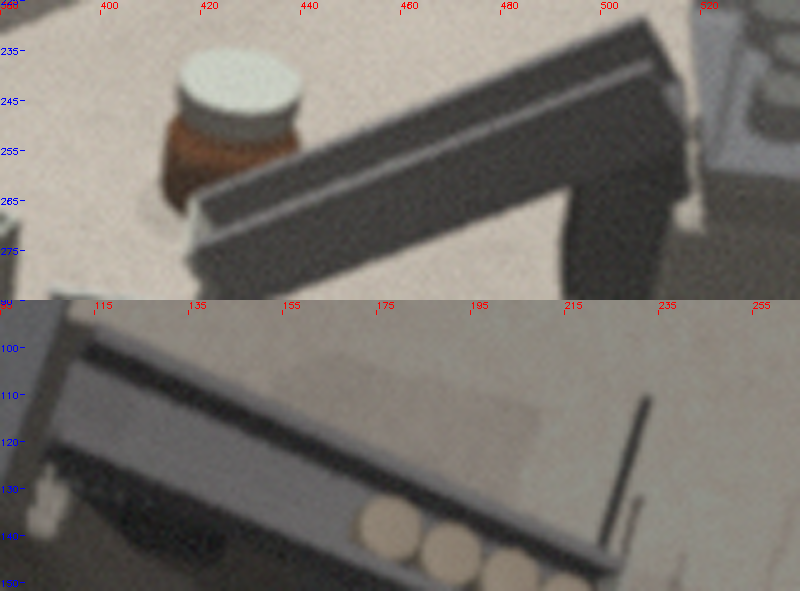

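The mosaic shows the chute's outer wall edge running from (420,275) to (510,239) in the scene view and from (115,96) to (227,147) in the top view.

```bash
python3 - <<'E'
from h import *
np.set_printoptions(precision=4,suppress=True)
n1=np.cross(ray("scene",(420,275))[1],ray("scene",(510,239))[1]);n2=np.cross(ray("top",(115.2,96.4))[1],ray("top",(226.7,147.4))[1])
d=np.cross(n1,n2);d/=np.linalg.norm(d);d*=np.sign(d[1]);print("chute dir",d,"slope",np.degrees(np.arcsin(d[2])),"yaw",np.degrees(np.arctan2(-d[0],d[1])))
print("wall end",tri((419,275),(226.7,147.4)))
th=np.arctan2(-d[0],d[1])
for z in(.127,.129):
  for n,a,b in(("top",(259,162),(228,155)),("scene",(390,283.5),(414,286.5))):
    P,Q=plane(n,a,z),plane(n,b,z);print(z,n,P,Q,np.linalg.norm(P-Q),np.degrees(np.arctan2(-(Q-P)[0],(Q-P)[1])))
# top tablets circles
g=cv2.cvtColor(cv2.imread("pics/top0.png"),6)
c=cv2.HoughCircles(cv2.resize(g[125:165,165:230],None,fx=4,fy=4,interpolation=2),cv2.HOUGH_GRADIENT,1,35,param1=80,param2=15,minRadius=18,maxRadius=30)
print(c[0]/4+[165,125,0])
E
```

```text
chute dir [0.21   0.7932 0.5716] slope 34.863102781278556 yaw -14.832517965448796
wall end (array([0.7162, 0.1222, 0.1532]), np.float64(0.002630882596010838))
0.127 top [0.702  0.0745 0.127 ] [0.713  0.1231 0.127 ] 0.04986143246149379 -12.782357052563098
0.127 scene [0.7042 0.0767 0.127 ] [0.714  0.1177 0.127 ] 0.04212903968518843 -13.381819122017621
0.129 top [0.7013 0.0742 0.129 ] [0.7123 0.1227 0.129 ] 0.049724350891435676 -12.782357052563091
0.129 scene [0.7069 0.0762 0.129 ] [0.7166 0.1171 0.129 ] 0.041994223653733925 -13.381819122017664Traceback (most recent call last):
  File "<stdin>", line 13, in <module>
TypeError: 'NoneType' object is not subscriptable
```

Call:
{"method": "drive_tool", "body": {"deltas": [[[20,-19,0,0],[48,-45,0,0],[78,-73,0,0],[108,-102,0,0],[138,-130,0,0]]], "jaw": 85, "force": 22}}

```text
t: 0.52
tcp_pos: [0.327, -0.3943, 0.2308]
tool_rot: [0.978, 0.207, -0.0, -0.001]
force: [0.2, 0.5, 0.7]
finger_gap: 0.99
gripper_force: 0.0
```

Call:
{"method": "drive_tool", "body": {"deltas": [[[28,-26,0,0],[55,-52,0,0],[83,-78,0,0],[110,-104,0,0],[138,-130,0,0]]]}}

```text
t: 0.93
tcp_pos: [0.4004, -0.2197, 0.2311]
tool_rot: [0.978, 0.207, -0.0, -0.0]
force: [1.0, -0.2, 0.4]
finger_gap: 0.994
gripper_force: 0.0
```

Call:
{"method": "drive_tool", "body": {"deltas": [[[30,-28,0,-0.08],[58,-55,0,-0.17],[86,-82,0,-0.26],[115,-110,0,-0.35],[137,-131,0,-0.427]]]}}

```text
t: 1.35
tcp_pos: [0.4726, -0.0434, 0.2312]
tool_rot: [0.911, 0.412, -0.0, -0.0]
force: [-0.3, -0.6, 0.9]
finger_gap: 0.995
gripper_force: 0.0
```

Call:
{"method": "drive_tool", "body": {"deltas": [[[0,0,10,0],[0,0,30,0],[0,0,55,0],[0,0,80,0],[0,0,100,0]]]}}

```text
t: 1.77
tcp_pos: [0.4718, -0.0458, 0.1298]
tool_rot: [0.912, 0.41, -0.0, -0.0]
force: [0.0, -1.1, 0.2]
finger_gap: 0.997
gripper_force: 0.0
```

```bash
python3 - <<'E'
from h import *
np.set_printoptions(precision=4,suppress=True)
s=manip.sense();print(s["t"],s["tcp_pos"],s["tool_rot"],s["force"],s["finger_gap"])
from scipy.spatial.transform import Rotation as R
M=R.from_quat(s["tool_rot"]).as_matrix();print(np.degrees(np.arctan2(M[1,0],M[0,0])), M.T@(np.array([.473,-.0463,.017])-s["tcp_pos"]))
# bystanders
for n,p,z in(("bottle",(357,156),.17),("jar",(187,315),.062),("tipbox",(453,336),.045)): print(n,plane("top",p,z))
a=vision.snapshot("top")[:,:,::-1][220:370,240:440];b=vision.snapshot("scene")[:,:,::-1][200:320,250:410]
cv2.imwrite("pics/m4.png",np.vstack([cv2.resize(a,(400,300)),cv2.resize(b,(400,300))]))
E
```

```text
1.7667 [ 0.4718 -0.0458  0.1298] [ 0.912   0.4102 -0.0005 -0.0004] [ 0.0293 -1.0851  0.1569] 0.996846443009151
48.43866662168563 [0.0005 0.0014 0.1128]
bottle [ 0.6984 -0.0755  0.17  ]
jar [0.4655 0.1923 0.062 ]
tipbox [ 0.4288 -0.2453  0.045 ]
```

View pics/m4.png

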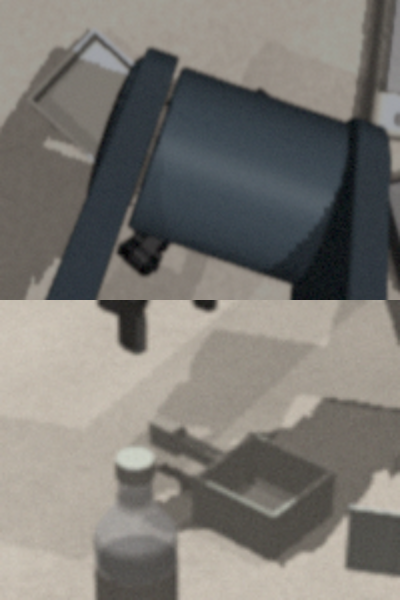

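The picture shows the fingers at scene pixels (303,220) and (332,205), so they straddle the grip block as planned. I descend and close.

Call:
{"method": "drive_tool", "body": {"deltas": [[[0,1,15,0],[0,1,40,0],[0,1,65,0],[0,1,90,0],[0,1,100,0]]]}}

```text
t: 2.28
tcp_pos: [0.4728, -0.0469, 0.03]
tool_rot: [0.912, 0.41, -0.001, -0.001]
force: [-0.3, 1.0, 0.1]
finger_gap: 0.995
gripper_force: 0.0
```

Call:
{"method": "drive_tool", "body": {"deltas": [[[0,0,6,0],[0,0,12,0],[0,0,12,0],[0,0,12,0],[0,0,12,0]]]}}

```text
t: 2.7
tcp_pos: [0.4739, -0.0472, 0.0203]
tool_rot: [0.912, 0.41, 0.001, 0.001]
force: [-0.6, 0.0, 0.6]
finger_gap: 0.993
gripper_force: 0.0
```

Call:
{"method": "drive_tool", "body": {"deltas": [[[0,0,0,0],[0,0,0,0],[0,0,0,0],[0,0,0,0],[0,0,0,0]]], "jaw": 30, "force": 22}}

```text
t: 3.12
tcp_pos: [0.4732, -0.0469, 0.0195]
tool_rot: [0.912, 0.41, 0.0, 0.0]
force: [0.4, 0.0, 0.2]
finger_gap: 0.35
gripper_force: 0.0
```

Call:
{"method": "drive_tool", "body": {"deltas": [[[0,0,0,0],[0,0,0,0],[0,0,0,0],[0,0,0,0],[0,0,0,0]]], "jaw": 12, "force": 22}}

```text
t: 3.53
tcp_pos: [0.4732, -0.0469, 0.0193]
tool_rot: [0.912, 0.41, 0.0, 0.0]
force: [0.7, -0.8, 0.5]
finger_gap: 0.163
gripper_force: 22.1
```

The grip holds: opening 13.9 mm at 22 N.

Call:
{"method": "drive_tool", "body": {"deltas": [[[0,0,-5,0],[0,0,-15,0],[0,0,-32,0],[0,0,-45,0],[0,0,-50,0]]]}}

```text
t: 3.95
tcp_pos: [0.4739, -0.0471, 0.0713]
tool_rot: [0.912, 0.41, 0.001, 0.001]
force: [-0.9, 0.1, 0.0]
finger_gap: 0.16
gripper_force: 21.9
```

Call:
{"method": "drive_tool", "body": {"deltas": [[[0,0,-10,0],[0,0,-20,0],[0,0,-30,0],[0,0,-35,0],[0,0,-35,0]]]}}

```text
t: 4.37
tcp_pos: [0.4737, -0.0471, 0.1054]
tool_rot: [0.912, 0.41, 0.001, 0.001]
force: [0.3, 1.2, -0.8]
finger_gap: 0.16
gripper_force: 21.9
```

Call:
{"method": "drive_tool", "body": {"deltas": [[[12,-6,0,0.08],[30,-16,0,0.2],[50,-26,0,0.32],[70,-37,0,0.44],[90,-47,0,0.547]]]}}

```text
t: 4.78
tcp_pos: [0.4972, 0.0525, 0.1037]
tool_rot: [0.989, 0.145, -0.001, -0.0]
force: [0.3, -0.2, -0.6]
finger_gap: 0.157
gripper_force: 21.8
```

Call:
{"method": "drive_tool", "body": {"deltas": [[[12,-18,0,0.12],[24,-38,0,0.24],[36,-58,0,0.36],[47,-77,0,0.47],[53,-87,0,0.547]]]}}

```text
t: 5.2
tcp_pos: [0.5228, 0.1525, 0.1036]
tool_rot: [0.992, -0.126, -0.0, -0.0]
force: [-0.2, -0.5, -1.6]
finger_gap: 0.161
gripper_force: 21.9
```

```bash
python3 - <<'E'
from h import *
np.set_printoptions(precision=4,suppress=True)
from scipy.spatial.transform import Rotation as R
a=vision.snapshot("top")[:,:,::-1];b=vision.snapshot("scene")[:,:,::-1]
s=manip.sense();M=R.from_quat(s["tool_rot"]).as_matrix();print(s["t"],s["tcp_pos"],np.degrees(np.arctan2(M[1,0],M[0,0])),s["force"],s["gripper_force"],s["finger_gap"])
def crop(im,x,y,w=100,h=75):
    c=cv2.resize(im[y:y+h,x:x+w],(600,h*600//w),interpolation=cv2.INTER_CUBIC)
    for i in range(0,w,20): cv2.putText(c,str(x+i),(i*600//w,8),0,.3,(0,0,255));cv2.line(c,(i*600//w,10),(i*600//w,14),(0,0,255))
    for i in range(0,h,10): cv2.putText(c,str(y+i),(0,i*600//w+4),0,.3,(255,0,0));cv2.line(c,(20,i*600//w),(24,i*600//w),(255,0,0))
    return c
cv2.imwrite("pics/top5.png",a);cv2.imwrite("pics/scene5.png",b)
cv2.imwrite("pics/m5.png",np.vstack([crop(a,180,120,140,70),crop(b,350,210,140,70)]))
E
```

```text
5.3 [0.5227 0.152  0.1036] -14.101866200040238 [ 0.1517  0.1129 -1.2696] 21.912380901630968 0.16084147967793744
```

View pics/m5.png

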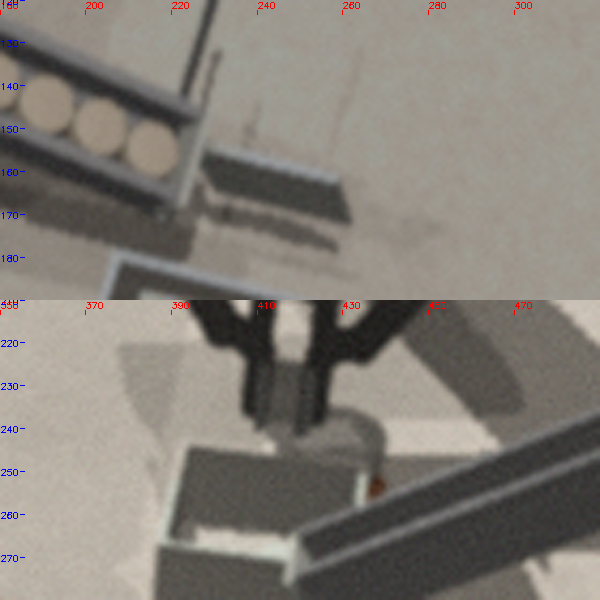

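The picture shows the scoop level and short of the paddle. Its rim corners are at scene (387,267), (394,244) and (434,248) and top (208,178), and the paddle corner is at top (259,162).

```bash
python3 - <<'E'
from h import *
np.set_printoptions(precision=4,suppress=True)
th=np.radians(-14.1);X=np.array([np.cos(th),np.sin(th)]);Y=np.array([-X[1],X[0]])
t=np.array([.5227,.152]);z=.1293
P=lambda a,b:np.array([*(t+(105+a)*1e-3*X+b*1e-3*Y),z])
for nm,c,p,a,b in(("f+",'top',(208,178.3),42,42),("f-","scene",(387.3,267.2),42,-42),("r-","scene",(393.9,244.3),-42,-42),("r+","scene",(434.5,248.5),-42,42)):
    m=plane(c,p,z);print(nm,P(a,b),m,"err in scoop frame",X@(m-P(a,b))[:2],Y@(m-P(a,b))[:2])
print("pred f- in top",proj("top",P(42,-42)),proj("top",P(42,42)))
for c,p in(("top",(259.3,162)),("scene",(390,283.5))):
  m=plane(c,p,.129)[:2]-t;print("paddle -y corner rel tcp in scoop frame",X@m,Y@m,"-> face x, center y+28:",Y@m+.028)
E
```

```text
f+ [0.6755 0.1569 0.1293] [0.6743 0.1524 0.1293] err in scoop frame -5.062644288854356e-05 -0.004695864892601461
f- [0.655  0.0755 0.1293] [0.6575 0.0776 0.1293] err in scoop frame 0.001850427613571202 0.0026401620241654155
r- [0.5736 0.0959 0.1293] [0.5808 0.0999 0.1293] err in scoop frame 0.006037524141325817 0.005657365198967026
r+ [0.594  0.1774 0.1293] [0.5973 0.1759 0.1293] err in scoop frame 0.003477021217151221 -0.0006172098724400995
pred f- in top [[257.6625 190.6489]] [[205.0692 177.5364]]
paddle -y corner rel tcp in scoop frame 0.19229494668270738 -0.032350132750739904 -> face x, center y+28: -0.004350132750739904
paddle -y corner rel tcp in scoop frame 0.19711002845308934 -0.02864252630448326 -> face x, center y+28: -0.000642526304483259
```

Call:
{"method": "drive_tool", "body": {"deltas": [[[0,0,6,0],[6,1,12,0],[16,1,12,0],[26,1,12,0],[34,1,12,0]]]}}

```text
t: 5.72
tcp_pos: [0.5577, 0.1397, 0.0922]
tool_rot: [0.992, -0.125, 0.001, -0.0]
force: [-0.4, 0.2, -0.8]
finger_gap: 0.158
gripper_force: 21.9
```

Call:
{"method": "drive_tool", "body": {"deltas": [[[4,0,0,0],[8,0,0,0],[12,0,0,0],[16,0,0,0],[20,0,0,0]]]}}

```text
t: 6.13
tcp_pos: [0.5745, 0.136, 0.0922]
tool_rot: [0.992, -0.124, -0.001, 0.0]
force: [-1.2, -1.1, -0.9]
finger_gap: 0.159
gripper_force: 22.0
```

Call:
{"method": "drive_tool", "body": {"deltas": [[[4,0,0,0],[8,0,0,0],[12,0,0,0],[16,0,0,0],[20,0,0,0]]]}}

```text
t: 6.55
tcp_pos: [0.5944, 0.131, 0.0922]
tool_rot: [0.992, -0.124, -0.0, 0.0]
force: [-1.5, 0.1, -1.9]
finger_gap: 0.155
gripper_force: 22.0
```

```bash
python3 - <<'E'
from h import *
np.set_printoptions(precision=4,suppress=True)
from scipy.spatial.transform import Rotation as R
a=vision.snapshot("top")[:,:,::-1];b=vision.snapshot("scene")[:,:,::-1]
s=manip.sense();M=R.from_quat(s["tool_rot"]).as_matrix();print(s["t"],s["tcp_pos"],np.degrees(np.arctan2(M[1,0],M[0,0])),s["force"],s["gripper_force"],s["finger_gap"])
def crop(im,x,y,w=100,h=75):
    c=cv2.resize(im[y:y+h,x:x+w],(600,h*600//w),interpolation=cv2.INTER_CUBIC)
    for i in range(0,w,20): cv2.putText(c,str(x+i),(i*600//w,8),0,.3,(0,0,255));cv2.line(c,(i*600//w,10),(i*600//w,14),(0,0,255))
    for i in range(0,h,10): cv2.putText(c,str(y+i),(0,i*600//w+4),0,.3,(255,0,0));cv2.line(c,(20,i*600//w),(24,i*600//w),(255,0,0))
    return c
cv2.imwrite("pics/m6.png",np.vstack([crop(a,160,110,140,70),crop(b,350,240,140,70)]))
E
```

```text
6.65 [0.595  0.1309 0.0922] -14.290740421630549 [-1.5095  0.472  -1.4488] 21.8880896223709 0.15943161311725842
```

View pics/m6.png

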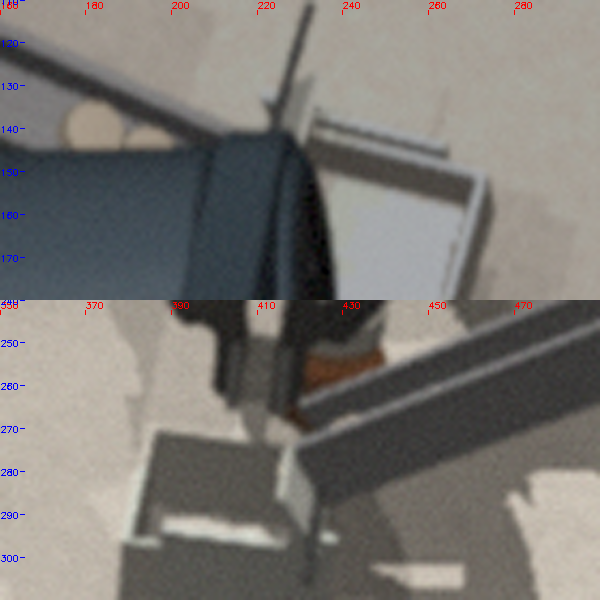

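The paddle is in contact with the bowl's front wall and pushed about 25 mm, with its corner at top (264,145). The bowl is under the chute and still empty, so I push about 8 mm more and wait.

Call:
{"method": "drive_tool", "body": {"deltas": [[[2,0,0,0],[4,0,0,0],[6,0,0,0],[8,0,0,0],[9,0,0,0]]]}}

```text
t: 7.07
tcp_pos: [0.6031, 0.1288, 0.0921]
tool_rot: [0.992, -0.124, -0.0, -0.0]
force: [-1.3, -0.2, -2.8]
finger_gap: 0.159
gripper_force: 21.7
```

Call:
{"method": "drive_tool", "body": {"deltas": [[[0,0,0,0],[0,0,0,0],[0,0,0,0],[0,0,0,0],[0,0,0,0]]]}}

```text
t: 7.48
tcp_pos: [0.603, 0.1289, 0.0923]
tool_rot: [0.992, -0.124, -0.0, 0.0]
force: [-0.8, 0.1, -2.3]
finger_gap: 0.16
gripper_force: 21.7
```

Call:
{"method": "drive_tool", "body": {"deltas": [[[0,0,0,0],[0,0,0,0],[0,0,0,0],[0,0,0,0],[0,0,0,0]]]}}

```text
t: 7.9
tcp_pos: [0.6031, 0.1289, 0.0923]
tool_rot: [0.992, -0.124, -0.0, -0.0]
force: [-2.3, 0.4, -1.2]
finger_gap: 0.156
gripper_force: 21.6
```

Call:
{"method": "drive_tool", "body": {"deltas": [[[0,0,0,0],[0,0,0,0],[0,0,0,0],[0,0,0,0],[0,0,0,0]]]}}

```text
t: 8.32
tcp_pos: [0.6031, 0.1289, 0.0923]
tool_rot: [0.992, -0.124, -0.0, -0.0]
force: [-1.6, 0.5, -2.5]
finger_gap: 0.166
gripper_force: 21.6
```

```bash
python3 - <<'E'
from h import *
a=vision.snapshot("top")[:,:,::-1];b=vision.snapshot("scene")[:,:,::-1]
s=manip.sense();print(s["t"],s["tcp_pos"],s["force"],s["gripper_force"],s["finger_gap"])
def crop(im,x,y,w=100,h=75): return cv2.resize(im[y:y+h,x:x+w],(600,h*600//w),interpolation=cv2.INTER_CUBIC)
cv2.imwrite("pics/m7.png",np.vstack([crop(a,160,110,140,70),crop(b,350,240,140,70)]))
E
```

```text
8.4167 [0.60312321 0.12887215 0.092312  ] [-1.83426154  0.99792302 -3.01702202] 21.634917394258082 0.16054548917188977
```

View pics/m7.png

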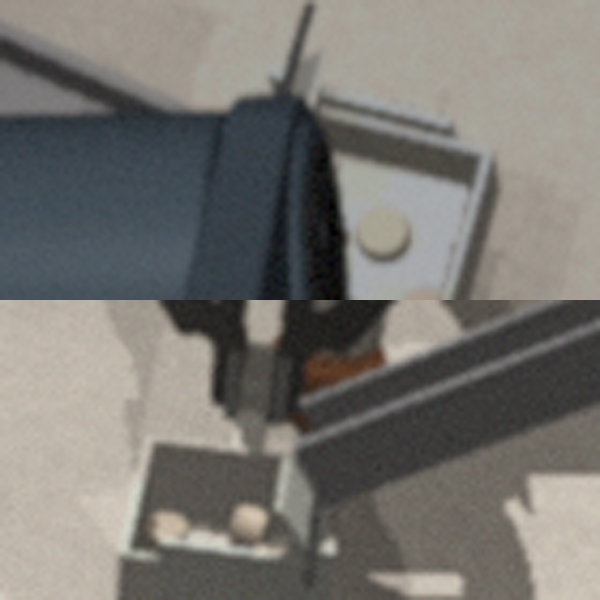

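The gate is open and the chute's visible part is empty. Tablets lie in the bowl (top (250,164), scene (390,293) and (408,292)). I back out slowly along the handle so the gate closes behind the scoop.

Call:
{"method": "drive_tool", "body": {"deltas": [[[-5,0,0,0],[-10,0,0,0],[-15,0,0,0],[-21,0,0,0],[-27,0,0,0]]]}}

```text
t: 8.83
tcp_pos: [0.5767, 0.1357, 0.0926]
tool_rot: [0.992, -0.124, 0.001, -0.0]
force: [-1.8, 0.2, -2.4]
finger_gap: 0.164
gripper_force: 21.7
```

Call:
{"method": "drive_tool", "body": {"deltas": [[[-6,0,0,0],[-14,0,0,0],[-24,0,0,0],[-36,0,0,0],[-48,0,0,0]]]}}

```text
t: 9.25
tcp_pos: [0.5299, 0.1476, 0.0925]
tool_rot: [0.992, -0.124, 0.001, -0.0]
force: [-0.5, 0.1, -1.5]
finger_gap: 0.162
gripper_force: 21.7
```

Call:
{"method": "drive_tool", "body": {"deltas": [[[-14,0,0,0],[-28,0,0,0],[-42,0,0,0],[-54,0,0,0],[-60,0,0,0]]]}}

```text
t: 9.67
tcp_pos: [0.47, 0.1626, 0.0925]
tool_rot: [0.992, -0.124, -0.001, 0.0]
force: [-0.4, 0.7, -1.4]
finger_gap: 0.164
gripper_force: 21.7
```

```bash
python3 - <<'E'
from h import *
a=vision.snapshot("top");cv2.imwrite("pics/top8.png",a[:,:,::-1]);cv2.imwrite("pics/scene8.png",vision.snapshot("scene")[:,:,::-1])
s=manip.sense();print(s["t"],s["tcp_pos"],s["force"],s["gripper_force"],s["finger_gap"])
o=cv2.imread("pics/top0.png")[:,:,::-1].astype(int)
# tablet colour: warm vs gray bowl/chute
hsv=cv2.cvtColor(a,cv2.COLOR_RGB2HSV)
for x,y in((205,150),(191,144),(178,138)): print("chute before",o[y,x],"now",a[y,x])
th=np.radians(-14.3);X=np.array([np.cos(th),np.sin(th)]);Y=np.array([-X[1],X[0]]);z=s["tcp_pos"][2]-.0193+.017
c=s["tcp_pos"][:2]+.105*X
quad=proj("top",[[*(c+u*.039*X+v*.039*Y),z] for u,v in((1,1),(1,-1),(-1,-1),(-1,1))]);print(quad)
m=np.zeros(a.shape[:2],np.uint8);cv2.fillPoly(m,[quad.astype(int)],255)
w=a.astype(int);k=((w[...,0]-w[...,2]>12)&(m>0)).astype(np.uint8)
n,l,st,ce=cv2.connectedComponentsWithStats(k)
print([(st[i,4],ce[i].round()) for i in range(1,n) if st[i,4]>15])
E
```

```text
9.7667 [0.47095531 0.16248269 0.09248388] [ 1.30488107 -0.25147757 -1.82640931] 21.737550396937877 0.15958758381229207
chute before [139 127 114] now [115 112 112]
chute before [139 124 111] now [113 112 111]
chute before [137 125 110] now [112 110 111]
[[204.04796617 217.64576702]
 [250.98728881 229.52403472]
 [237.76757333 276.48506991]
 [190.02536259 264.39681637]]
[(np.int32(103), array([212., 245.])), (np.int32(114), array([226., 243.])), (np.int32(118), array([213., 262.])), (np.int32(90), array([235., 263.]))]
```

All four tablets are in the bowl (four blobs, and the chute now reads bare steel). Next is the carry to the balance.

Call:
{"method": "drive_tool", "body": {"deltas": [[[2,12,-10,0],[6,34,-22,0],[10,58,-32,0],[14,84,-35,0],[18,110,-35,0]]]}}

```text
t: 10.18
tcp_pos: [0.4646, 0.049, 0.1291]
tool_rot: [0.992, -0.124, 0.003, 0.0]
force: [0.1, -0.1, -1.7]
finger_gap: 0.158
gripper_force: 21.8
```

Call:
{"method": "drive_tool", "body": {"deltas": [[[4,24,0,0],[7,48,0,0],[10,70,0,0],[14,90,0,0],[18,110,0,0]]]}}

```text
t: 10.6
tcp_pos: [0.4538, -0.0626, 0.1282]
tool_rot: [0.992, -0.125, 0.001, 0.001]
force: [0.5, 0.2, -1.7]
finger_gap: 0.163
gripper_force: 21.8
```

Call:
{"method": "drive_tool", "body": {"deltas": [[[8,20,0,0],[18,40,0,0],[28,60,0,0],[40,80,0,0],[51,98,0,0]]]}}

```text
t: 11.02
tcp_pos: [0.4791, -0.1708, 0.1282]
tool_rot: [0.992, -0.125, 0.001, 0.001]
force: [1.0, 0.7, -1.4]
finger_gap: 0.159
gripper_force: 21.8
```

Call:
{"method": "drive_tool", "body": {"deltas": [[[11,20,0,-0.02],[22,40,0,-0.04],[34,62,0,-0.07],[45,84,0,-0.09],[51,98,0,-0.1]]]}}

```text
t: 11.43
tcp_pos: [0.5048, -0.28, 0.1284]
tool_rot: [0.997, -0.075, 0.002, 0.002]
force: [0.4, 0.1, -1.1]
finger_gap: 0.162
gripper_force: 21.8
```

```bash
python3 - <<'E'
from h import *
np.set_printoptions(precision=4,suppress=True)
from scipy.spatial.transform import Rotation as R
a=vision.snapshot("top");b=vision.snapshot("scene")
s=manip.sense();M=R.from_quat(s["tool_rot"]).as_matrix();print(s["t"],s["tcp_pos"],np.degrees(np.arctan2(M[1,0],M[0,0])),s["force"],s["gripper_force"],s["finger_gap"])
print("mm to go (tool)",M.T@(np.array([.500,-.275,.0193+.0625])-s["tcp_pos"])*1e3)
cv2.imwrite("pics/top9.png",a[:,:,::-1]);cv2.imwrite("pics/scene9.png",b[:,:,::-1])
c=s["tcp_pos"]+.105*M[:,0]
q=proj("scene",[[*(c+u*.042*M[:,0]+v*.042*M[:,1])[:2],s["tcp_pos"][2]-.0193+.045] for u,v in((1,1),(1,-1),(-1,-1),(-1,1))]);print(q)
# gate check: paddle vs. first picture
for n,(x,y,w,h) in(("top",(226,150,38,24)),):
    o=cv2.imread("pics/top0.png")[y:y+h,x:x+w].astype(int);print("gate region mean abs diff",abs(o-a[y:y+h,x:x+w,::-1]).mean())
c1=b[240:330,130:260,::-1];c2=a[180:300,400:540,::-1]
cv2.imwrite("pics/m9.png",np.vstack([cv2.resize(c1,(400,277)),cv2.resize(c2,(373,320)) if 0 else cv2.resize(c2,(400,320))]))
E
```

```text
11.5333 [ 0.5047 -0.2802  0.1283] -8.744511673571566 [ 0.      0.3578 -1.9808] 21.81034223176539 0.15974046173979112
mm to go (tool) [-5.6907 -4.5697 46.4941]
[[153.6883 254.5139]
 [199.2291 257.9368]
 [212.1099 233.3461]
 [169.2739 230.2972]]
gate region mean abs diff 16.511330409356724
```

```bash
python3 - <<'E'
import cv2,numpy as np
o=cv2.imread("pics/top0.png",0);T=o[148:176,224:266]
for f in("top5","top8","top9"):
    a=cv2.imread(f"pics/{f}.png",0);r=cv2.matchTemplate(a[100:200,180:300],T,cv2.TM_CCOEFF_NORMED);_,v,_,p=cv2.minMaxLoc(r)
    print(f,v,p[0]+180,p[1]+100,"(shut 224,148)", abs(a[148:176,224:266].astype(int)-o[148:176,224:266]).mean(), a[148:176,224:266].mean(),T.mean())
o=cv2.imread("pics/scene0.png",0);T=o[278:306,384:424]
for f in("scene5","scene8","scene9"):
    a=cv2.imread(f"pics/{f}.png",0);r=cv2.matchTemplate(a[250:330,360:450],T,cv2.TM_CCOEFF_NORMED);_,v,_,p=cv2.minMaxLoc(r);print(f,v,p[0]+360,p[1]+250,"(384,278)")
E
```

```text
top5 0.9973753690719604 224 148 (shut 224,148) 12.82312925170068 116.375 103.55187074829932
top8 0.9976416230201721 224 148 (shut 224,148) 7.7976190476190474 111.34608843537416 103.55187074829932
top9 0.9975717663764954 224 148 (shut 224,148) 17.145408163265305 120.69727891156462 103.55187074829932
scene5 0.7249313592910767 381 263 (384,278)
scene8 0.9399310350418091 383 278 (384,278)
scene9 0.8267378807067871 384 279 (384,278)
```

The gate is shut (template match at its original spot, score 0.998). Lowering gently.

Call:
{"method": "drive_tool", "body": {"deltas": [[[-2,-2,6,0],[-5,-4,16,0],[-6,-5,26,0],[-6,-5,34,0],[-6,-5,38,0]]]}}

```text
t: 11.95
tcp_pos: [0.4973, -0.2678, 0.0879]
tool_rot: [0.997, -0.074, -0.001, -0.001]
force: [0.6, -1.0, -0.9]
finger_gap: 0.16
gripper_force: 21.8
```

Call:
{"method": "drive_tool", "body": {"deltas": [[[0,0,2,0],[0,0,4,0],[0,0,5,0],[0,0,6,0],[0,0,7,0]]]}}

```text
t: 12.37
tcp_pos: [0.4986, -0.2694, 0.0825]
tool_rot: [0.997, -0.075, 0.0, 0.0]
force: [0.1, 0.2, -1.4]
finger_gap: 0.158
gripper_force: 21.8
```

Call:
{"method": "drive_tool", "body": {"deltas": [[[0,0,0.5,0],[0,0,1,0],[0,0,1.5,0],[0,0,2,0],[0,0,2,0]]]}}

```text
t: 12.78
tcp_pos: [0.4984, -0.2693, 0.0804]
tool_rot: [0.997, -0.075, 0.0, 0.0]
force: [0.4, 0.3, -0.7]
finger_gap: 0.159
gripper_force: 21.9
```

The tool settled about 5 mm off in y, so I raise it slightly, shift and lower again.

Call:
{"method": "drive_tool", "body": {"deltas": [[[0,0,-3,0],[1,2,-5,0],[2,4,-5,0],[2,5.5,-5,0],[2,5.5,-5,0]]]}}

```text
t: 13.2
tcp_pos: [0.4996, -0.2755, 0.0854]
tool_rot: [0.997, -0.075, 0.0, 0.0]
force: [-0.5, -0.8, -1.4]
finger_gap: 0.161
gripper_force: 21.8
```

Call:
{"method": "drive_tool", "body": {"deltas": [[[0,0,2,0],[0,0,3.5,0],[0,0,4.5,0],[0,0,5,0],[0,0,5,0]]]}}

```text
t: 13.62
tcp_pos: [0.4993, -0.2749, 0.0802]
tool_rot: [0.997, -0.075, -0.0, -0.0]
force: [-0.9, -0.4, -0.7]
finger_gap: 0.16
gripper_force: 22.0
```

Call:
{"method": "drive_tool", "body": {"deltas": [[[0,0,0.5,0],[0,0,1,0],[0,0,1.5,0],[0,0,1.5,0],[0,0,1.5,0]]]}}

```text
t: 14.03
tcp_pos: [0.4993, -0.2749, 0.0789]
tool_rot: [0.997, -0.075, -0.0, -0.0]
force: [-1.5, 0.1, 1.0]
finger_gap: 0.158
gripper_force: 22.0
```

```bash
python3 - <<'E'
from h import *
np.set_printoptions(precision=4,suppress=True)
f=[]
for i in range(6):
    a=vision.snapshot("top");f.append(manip.sense()["force"])
print(np.mean(f,0),manip.sense()["tcp_pos"],manip.sense()["t"])
E
```

```text
[-1.1583 -0.3716  0.3841] [ 0.4994 -0.2749  0.0788] 14.3333
```

The pan now carries the scoop's weight. Releasing and retreating.

Call:
{"method": "drive_tool", "body": {"deltas": [[[0,0,0,0],[0,0,0,0],[0,0,0,0],[0,0,0,0],[0,0,0,0]]], "jaw": 45}}

```text
t: 14.75
tcp_pos: [0.4995, -0.275, 0.0788]
tool_rot: [0.997, -0.075, 0.0, 0.0]
force: [-0.6, 0.2, -0.7]
finger_gap: 0.528
gripper_force: 0.0
```

Call:
{"method": "drive_tool", "body": {"deltas": [[[0,0,-5,0],[0,0,-15,0],[0,0,-30,0],[0,0,-50,0],[0,0,-75,0]]]}}

```text
t: 15.17
tcp_pos: [0.4987, -0.2744, 0.1544]
tool_rot: [0.997, -0.075, -0.001, -0.001]
force: [0.3, 0.0, 1.2]
finger_gap: 0.521
gripper_force: 0.0
```

Call:
{"method": "drive_tool", "body": {"deltas": [[[0,0,-25,0],[0,0,-50,0],[-15,0,-70,0],[-30,0,-90,0],[-45,0,-100,0]]]}}

```text
t: 15.58
tcp_pos: [0.4554, -0.2688, 0.2574]
tool_rot: [0.997, -0.074, 0.002, 0.002]
force: [0.1, -0.3, 0.0]
finger_gap: 0.53
gripper_force: 0.0
```

Call:
{"method": "drive_tool", "body": {"deltas": [[[0,-30,0,0],[0,-60,0,0],[0,-90,0,0],[0,-120,0,0],[0,-140,0,0]]]}}

```text
t: 16.0
tcp_pos: [0.4753, -0.1274, 0.2549]
tool_rot: [0.997, -0.074, 0.0, -0.0]
force: [0.4, -0.4, 0.2]
finger_gap: 0.525
gripper_force: 0.0
```

```bash
python3 - <<'E'
from h import *
a=vision.snapshot("top")[:,:,::-1];b=vision.snapshot("scene")[:,:,::-1]
s=manip.sense();print(s["t"],s["tcp_pos"],s["force"])
def crop(im,x,y,w=100,h=75): return cv2.resize(im[y:y+h,x:x+w],(600,h*600//w),interpolation=cv2.INTER_CUBIC)
cv2.imwrite("pics/m10.png",np.vstack([crop(a,390,170,170,85),crop(b,110,220,340,120)]))
T=cv2.imread("pics/top0.png")[148:176,224:266];r=cv2.matchTemplate(a[100:200,180:300],T,cv2.TM_CCOEFF_NORMED);print(cv2.minMaxLoc(r))
E
```

```text
16.1 [ 0.47533031 -0.12679881  0.25477233] [ 0.09721478 -0.2437512   0.59335177]
(-0.6695708632469177, 0.9971150159835815, (0, 65), (44, 48))
```

View pics/m10.png

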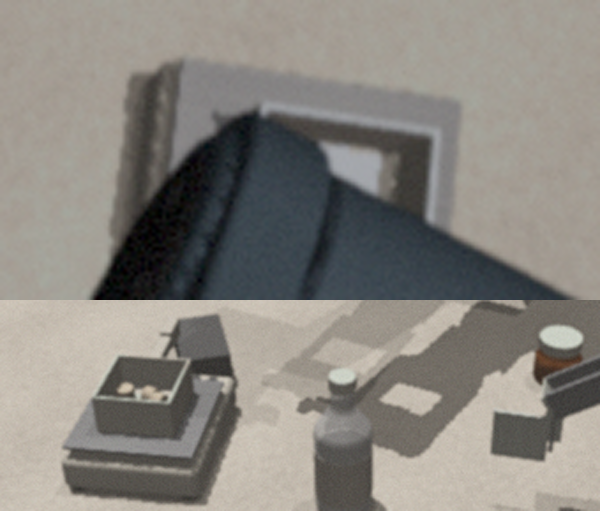

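The last picture shows the scoop upright on the pan with tablets visible in the bowl. The gate is shut and the jar and bottle stand as before. The bowl's front rim corners are at top (464,200) and (515,207).

```bash
python3 - <<'E'
from h import *
P,Q=plane("top",(464.2,199.7),.1045),plane("top",(514.6,206.8),.1045)
th=np.radians(-8.7);print(P,Q,np.linalg.norm(P-Q),(P+Q)[:2]/2-.042*np.array([np.cos(th),np.sin(th)]))
Z=[plane("top",p,.062) for p in((442.7,186.3),(521.5,198.2),(513.8,277.3),(433,266.5))];c=np.mean(Z,0);print("pan",c)
d=np.linalg.norm((P+Q)[:2]/2-.042*np.array([np.cos(th),np.sin(th)])-c[:2]);print(d)
if d<.012: print(manip.sign_off())
E
```

```text
[ 0.6483251  -0.25629053  0.1045    ] [ 0.63685364 -0.33880284  0.1045    ] 0.08330591655429226 [ 0.60107262 -0.29119373]
pan [ 0.60335774 -0.29137914  0.062     ]
0.002292623358227447
the job is handed in; nothing more can be done
None
```

The job is handed in: all four tablets went into the scoop, and the scoop sits on the balance with its bowl about 2 mm off the pan's centre, released. The gate has sprung shut, and the jar, bottle and tip box were not touched.

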